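# Turn the titration carousel to the burette

### The arm

A 7-joint arm with a two-finger parallel gripper is mounted at the origin on the work surface. World frame = base frame: x ahead of the robot, y to its left, z up, the work surface at z = 0. Lengths are in m, angles in rad, forces in N, time in s.
With the tool pointing down it reaches from about 0.425 to 0.925 m from the base axis. Payload 6.8 kg.
Tool frame: the origin (TCP) lies between the finger pads; the fingertips stand r.tips_ahead ahead of it and the grasp point (between the pads) lies 5 mm behind it (r.tips_ahead is the distance from the TCP to the fingertips, in m); z points along the fingers, y is the line along which they close (so a half turn about z gives the same grasp; the last joint's range is limited). The gripper opens to 85 mm and grips with 20 to 120 N. Pads are 22 mm wide; open, the fingers measure 114 mm over their backs; the gripper's body (76 mm by 85 mm) begins 54 mm behind the grasp point. The pads swing forward as they close: fully open they stand 13 mm farther back than shut.
Start: joints at [1.153, 0.477, 0.022, 1.555, -0.011, 1.109, -0.083], TCP at [0.206, -0.643, 0.21] pointing down, gripper open.
Joint ranges: [-2.96, 2.96], [-0.34, 2.1], [-1.41, 1.46], [0.24, 2.44], [-1.37, 4.51], [0.17, 1.92], [-2.96, 2.96]. Speed limits (rad/s): [2.39, 2.39, 3.14, 3.14, 3.14, 3.14, 3.14].

### API

Orientations are given as a rotation vector (axis times angle).
In Python, from bench import r gives the robot as it stands.
- The arm moves only by the tool move_arm, never from a script. Its argument "rows" is one flat list of numbers, 4 for each row, row after row: the shift along the tool's x, y, z in cm, then the turn about the tool's z in degrees. In form: [tx, ty, tz, twist, tx, ty, tz, twist, ...]. A call has 1 to 10 rows; each row is the pose to reach, as a shift and turn from the pose commanded when the call began, along the tool's axes at that moment; what a row does not reach only later rows make up. A row lasts 1/8 s, in which the tool goes at most 62.5 mm and 10.7 degrees, less where a joint would pass 70% of its speed; a pose out of reach is approached as far as the arm can. A call with a gripper value outside its range is refused whole. "fingers" is the opening, from 0 (shut) to 1 (fully open), set as the call begins (left out, the last holds). The fingers move at their own pace and stop on an object; "newtons" is the grip in N (left out, the last holds). Time passes only in rows, so rows that repeat a pose let the fingers close. It gives the time, the measured TCP pose, the force, the opening and the grip force at its end, in the units of the state.
- r.get_obs(): the state, without advancing time (a new reading comes with each control period).
- r.grab_frame(name): name is "scene" or "top" or "wrist"; returns the picture (420x560x3 uint8, blue, green, red); there is no depth.
- r.camera_params(name): a dict with "fx", "fy", "cx", "cy" (pixels), "world_from_camera" (4x4, takes a point from camera to world coordinates). Camera axes: x right, y down, z forward; pixel columns grow to the right and rows downward; lengths in m; the calibration is good to about 2 mm. A picture is of the moment at which its call begins: read the wrist's pose just before it. camera_params takes no time and is no camera call; for the wrist camera it gives the pose at the moment of the call.
- r.hand_in(): hands the job in; it is judged then, once.
The state is a dict: "clock": time; "joints": joint angles; "qvel": joint speeds; "tau": joint torques, N m; "tcp_pos": TCP position; "orientation": TCP orientation; "contact_force": force on the tool from outside, world axes, zero at the start; "moment": the same for the moment, N m; "grip_width": finger opening in m; "gripper_force": force on a finger pad.
Only numpy, scipy, OpenCV 4.12 (cv2) and the standard library are available. Lean on these libraries where they do the work, as an engineer would, in place of code of your own. Each camera call takes 0.05 s, during which the arm holds its last target. There are 200 camera calls.

### The job

Bring the small conical flask under the burette: with a fingertip pushing sideways on the carousel's upturned spokes, turn the carousel until the flask's mouth is centred beneath the burette's tip, and leave it standing still there. Push gently and do not pinch the spokes; touch neither the glassware on the carousel nor the burette with its stand, nor the loose things on the bench, and everything on the carousel must stay standing on its own pad.

Things in the scene. Friction and masses are not known exactly. Their poses are not given: they have to be found in the camera images.
- carousel: Round aluminium turntable, 230 mm across, on a small grey foot; origin on its axis at the disc's underside, 30 mm above the bench. Four black rubber pads, 72 mm across, tops 42 mm above the bench, lie 78 mm from the axis in its +x, +y, -x, -y directions. Between them four steel spokes (10 mm round bar) stick out and turn straight up at 140 mm from the axis
- axis (a point): Top of the hub on the carousel's fixed vertical axis, 61 mm above the bench. The carousel turns either way without end stops; steady friction of about 0.2 N m (some 1.5 N at a spoke's end) stops it as soon as it is no longer pushed
- spoke_top0 (a point): Very top (125 mm above the bench) of upturned spoke end 1 of 4, numbered anticlockwise from above: an upright steel bar 10 mm thick, 140 mm from the axis, free from 41 to 125 mm above the bench; push it sideways along the circle about the axis
- spoke_top1 (a point): Very top (125 mm above the bench) of upturned spoke end 2 of 4, numbered anticlockwise from above: an upright steel bar 10 mm thick, 140 mm from the axis, free from 41 to 125 mm above the bench; push it sideways along the circle about the axis
- spoke_top2 (a point): Very top (125 mm above the bench) of upturned spoke end 3 of 4, numbered anticlockwise from above: an upright steel bar 10 mm thick, 140 mm from the axis, free from 41 to 125 mm above the bench; push it sideways along the circle about the axis
- spoke_top3 (a point): Very top (125 mm above the bench) of upturned spoke end 4 of 4, numbered anticlockwise from above: an upright steel bar 10 mm thick, 140 mm from the axis, free from 41 to 125 mm above the bench; push it sideways along the circle about the axis
- flask: The small conical (Erlenmeyer) flask of clear glass, loose on one carousel pad: 105 mm tall, base 64 mm across, mouth 36 mm across; origin at the centre of its underside, z up through its mouth. It rides round with the carousel
- flask_place (a point): Centre of the top of the rubber pad on which the small conical flask stands (the carousel's +x pad)
- pad1 (a point): Centre of the top of the rubber pad in the carousel's +y direction, where the beaker, the jar or the bowl stands
- pad2 (a point): Centre of the top of the rubber pad in the carousel's -x direction, where the beaker, the jar or the bowl stands
- pad3 (a point): Centre of the top of the rubber pad in the carousel's -y direction, where the beaker, the jar or the bowl stands
- burette_tip (a point): Lower end of the burette's white tip, 165 mm above the bench, 18 mm above the flask's mouth level, 78 mm from the carousel's axis, on the carousel's side away from the robot
- burette_stand: Fixed burette stand beyond the carousel: white base plate 110 x 170 x 14 mm, upright steel rod 10 mm thick, 474 mm tall; the upright glass burette (12 mm thick, up to 468 mm high) is held 115 mm from the rod towards the carousel. Origin on the bench under the rod; its -x axis points to the burette and on to the carousel's axis, 193 mm away
- beaker: Glass beaker loose on another carousel pad, 52 mm across, 70 mm tall; origin at the centre of its underside
- jar: Brown glass jar with black cap, loose on another carousel pad, 52 mm across, 60 mm tall; origin at the centre of its underside
- crucible: White porcelain bowl loose on another carousel pad, 50 mm across, 40 mm tall; origin at the centre of its underside
- big_flask: Larger conical flask standing on the bench to the robot's left, not on the carousel, 137 mm tall, base 83 mm across; a bystander
- reagent_bottle: Brown glass bottle with blue cap on the bench to the right, 72 mm across, 140 mm tall; a bystander
- petri_dish: Low glass dish on the bench to the right, 90 mm across, 18 mm tall; a bystander
- spatula: Spatula, 180 mm long, lying on the bench to the left; a bystander
Not all that is in view belongs to the job. Leave any green or purple look-alike of the jar alone.

How it is judged:
By the outcome, as a careful person would: the job done as asked, in the order asked, and still so for the second after the job is handed in, with the robot touching nothing.
It also fails if it takes over 58 s, if anything falls off the work surface, if the arm or the gripper's body presses on something with over 40 N, if the wrist force passes 120 N, or if a joint passes its speed limit or range.

## Working session

There is one attempt and no reset: what is moved stays moved. The work goes in short steps, Python scripts to look and compute and a tool call to move; the robot and the scene stay as the last step left them, time stands still between calls to the robot, and variables do not carry over. Pictures are saved under pics/ and viewed, at most 10 in all, crops included, and the job is handed in when it is done.

Besides the shell and the picture viewer there is one more tool, called after "Emit:" by a JSON object that holds its "op" and its "data", one argument or row to a line. move_arm: Moves the arm, as the interface text tells. Its arguments: {"type":"object","properties":{"rows":{"type":"array"},"fingers":{"type":"number"},"newtons":{"type":"number"}},"required":["rows"]}

```bash
mkdir -p pics
python3 - <<'E'
from bench import r
import cv2,numpy as np
o=r.get_obs();print(o['clock'],o['tcp_pos'],o['orientation'],r.tips_ahead,o['grip_width'])
for n in("scene","top"):
    cv2.imwrite(f'pics/{n}0.png',r.grab_frame(n));p=r.camera_params(n);print(n,p['fx'],p['cx'],p['cy'],np.round(p['world_from_camera'],3).tolist())
E
```

```text
0.0 [ 0.20559694 -0.64228044  0.20892165] [-3.10223797e+00 -4.84531961e-01  6.84789852e-04] 0.014 0.08522248412982653
scene 492.4128459508066 277.6345333964171 209.8665146596656 [[0.48, 0.664, -0.574, 1.483], [0.877, -0.376, 0.299, -0.488], [-0.017, -0.647, -0.763, 1.331], [0.0, 0.0, 0.0, 1.0]]
top 416.2133554063328 276.85533738638844 207.58696720658236 [[0.025, -0.993, 0.115, 0.458], [-0.999, -0.022, 0.026, -0.027], [-0.023, -0.115, -0.993, 1.173], [0.0, 0.0, 0.0, 1.0]]
```

View pics/scene0.png

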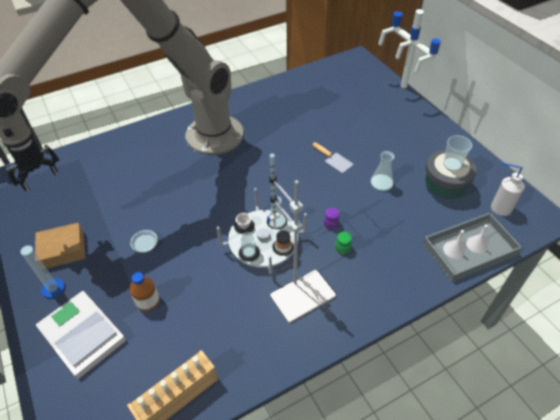

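View pics/top0.png

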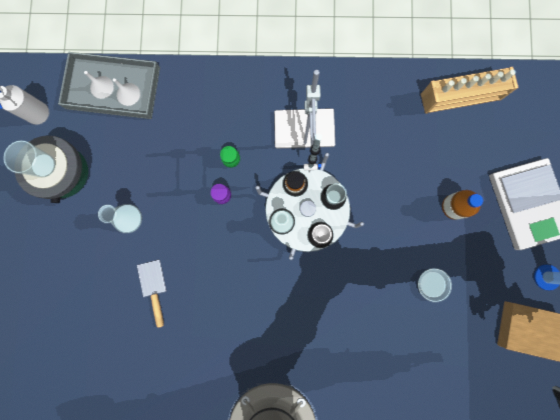

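The top view shows the carousel at about (307,208). On it are the jar (295,183), bowl (320,233) and two clear vessels at (334,196) and (281,221), one of them the flask. I'll enlarge both views to tell them apart.

Run:
```python
import cv2,numpy as np
a=cv2.resize(cv2.imread('pics/top0.png')[140:275,240:380],None,fx=4,fy=4,interpolation=cv2.INTER_CUBIC)
cv2.imwrite('pics/top_c.png',a)
a=cv2.resize(cv2.imread('pics/scene0.png')[145:285,210:350],None,fx=4,fy=4,interpolation=cv2.INTER_CUBIC)
cv2.imwrite('pics/scene_c.png',a)
```

```text
(no output)
```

View pics/top_c.png

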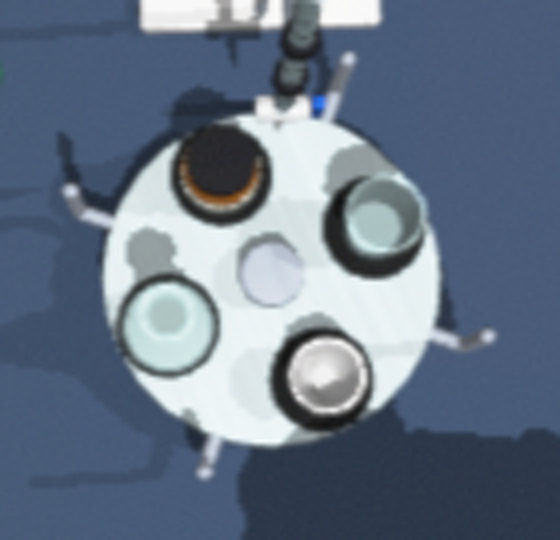

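View pics/scene_c.png

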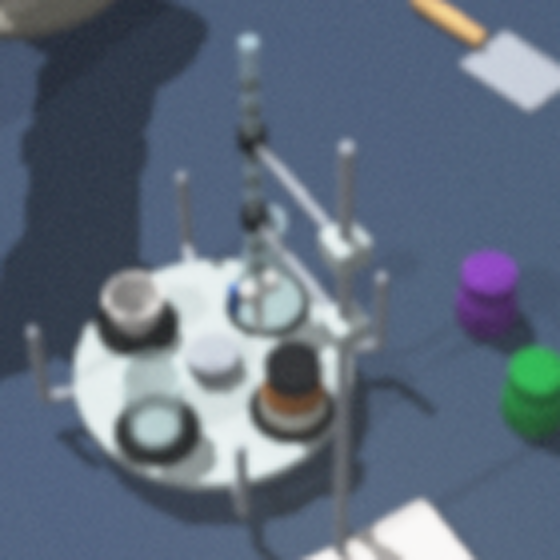

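Candidates for the flask in the top crop are (168,325) and (375,225). The one at (168,325), full image (281,221), has a narrow mouth and a wide base that fills its pad, so it is the conical flask. The one at (375,225) has straight walls, so it is the beaker. The scene crop agrees: the flask is under its lip near the burette line. Spoke tops are visible in both views.

```bash
cat > h.py <<'E'
from bench import r
import cv2,numpy as np
def ray(cam,u,v):
    p=r.camera_params(cam);T=np.array(p['world_from_camera'])
    return T[:3,3],T[:3,:3]@np.array([(u-p['cx'])/p['fx'],(v-p['cy'])/p['fy'],1])
def onz(cam,u,v,z):
    o,d=ray(cam,u,v);return (o+d*(z-o[2])/d[2])[:2]
def crop(c,ox,oy,f=4): return (c[0]+.5)/f-.5+ox,(c[1]+.5)/f-.5+oy
E
python3 - <<'E'
from h import *
t=[(347,62),(70,190),(205,470),(487,337)]; s=[(381,277),(240,457),(33,330),(182,178)]
T=[onz('top',*crop(c,240,140),.123) for c in t]; 
S=[onz('scene',*crop(c,210,145),.123) for c in s]
for n,P in(('top',T),('scene',S)):
    c=np.mean(P,0);print(n,'centre',c.round(4))
    for p in P:d=p-c;print(p.round(4),'r',np.hypot(*d).round(4),'ang',np.degrees(np.arctan2(d[1],d[0])).round(1))
c=np.mean(T,0)
print('hub top',onz('top',*crop((272,272),240,140),.061),onz('scene',*crop((215,356),210,145),.061))
for n,q,z in(('flask base',(168,325),.042),('flask mouth',(167,314),.147),('jar',(221,150),.102),('bowl',(327,378),.082),('beaker',(383,215),.112)):
    p=onz('top',*crop(q,240,140),z);d=p-c;print(n,p,np.hypot(*d),np.degrees(np.arctan2(d[1],d[0])))
for n,p in(('rod top scene',onz('scene',*crop((346,147),210,145),.474)),('rod top top',onz('top',316,73,.474)),('burette top scene',onz('scene',*crop((249,40),210,145),.468))):
    d=p-c;print(n,p,np.hypot(*d),np.degrees(np.arctan2(d[1],d[0])))
im=cv2.imread('pics/top0.png');m=(im.min(2)>190).astype(np.uint8);m[:60]=0;m[:,:262]=0;m[:,345:]=0;m[155:]=0
mm=cv2.minAreaRect(cv2.findNonZero(m));print(mm,[onz('top',*q,.014).round(3) for q in cv2.boxPoints(mm)])
E
```

```text
top centre [ 0.5864 -0.0807]
[ 0.7177 -0.1236] r 0.138 ang -18.1
[0.6306 0.0522] r 0.14 ang 71.6
[ 0.455  -0.0379] r 0.1383 ang 162.0
[ 0.5425 -0.2135] r 0.1398 ang -108.3
scene centre [ 0.5909 -0.0808]
[0.6318 0.0526] r 0.1396 ang 73.0
[ 0.7298 -0.1271] r 0.1465 ang -18.4
[ 0.5442 -0.2119] r 0.1392 ang -109.6
[ 0.4576 -0.0369] r 0.1404 ang 161.8
hub top [ 0.58794493 -0.08069441] [ 0.59363285 -0.07962641]
flask base [ 0.55222366 -0.01146527] 0.07721409536159882 116.29914267288753
flask mouth [ 0.55026084 -0.01210338] 0.07753857998842752 117.80849036992066
jar [ 0.66256214 -0.0441381 ] 0.08444722479831963 25.645621193263093
bowl [ 0.51656054 -0.11671844] 0.0786164624672758 -152.72143294506972
beaker [ 0.62042514 -0.14878513] 0.0761099992563166 -63.473871347405264
rod top scene [ 0.78149573 -0.07089501] 0.1953073955630046 2.8738524685072147
rod top top [ 0.77754762 -0.07137829] 0.19134023185550686 2.7885936165822947
burette top scene [ 0.66510167 -0.07459557] 0.07890320724934435 4.427837418327686
((304.5, 112.5), (83.0, 59.0), 90.0) [array([0.992, 0.019]), array([ 0.995, -0.153]), array([ 0.748, -0.155]), array([0.745, 0.012])]
```

```bash
cat >> h.py <<'E'
from scipy.spatial.transform import Rotation as R
C=np.array([.588,-.081])
def fing(phi,rad,z):
    a=np.radians(phi);return np.r_[C+rad*np.array([np.cos(a),np.sin(a)]),z,phi-90]
def rows(W):
    "W: list of x,y,z,yaw(deg of tool x) -> rows in tool frame"
    o=r.get_obs();M=R.from_rotvec(o['orientation']).as_matrix();y0=np.degrees(np.arctan2(M[1,0],M[0,0]))
    print('t',o['clock'],'tcp',np.round(o['tcp_pos'],4),'yaw',round(y0,1),'zaxis',M[:,2].round(3),'tips',r.tips_ahead,'F',np.round(o['contact_force'],1))
    out=[]
    for w in W:
        d=M.T@(np.array(w[:3])-o['tcp_pos'])*100
        out+=[*[round(float(v),1) for v in d],round(-((w[3]-y0+180)%360-180))]
    print(out);return out
E
python3 - <<'E'
from h import *
o=r.get_obs();a=np.r_[o['tcp_pos'],17.7];b=fing(180,.14,.25);b[3]=90
W=[a+(b-a)*k/14 for k in range(1,11)]
for w in W[:3]:pass
for k,w in enumerate(W): w[2]=min(.25,.21+.012*(k+1))
rows(W)
E
```

```text
t 0.1 tcp [ 0.2056 -0.6423  0.209 ] yaw 17.8 zaxis [-0.001  0.002 -1.   ] tips 0.014 F [ 0.3  0.1 -0.6]
[2.9, -3.3, -1.3, -5, 5.7, -6.6, -2.5, -10, 8.6, -9.9, -3.7, -15, 11.5, -13.2, -4.1, -21, 14.4, -16.5, -4.1, -26, 17.2, -19.7, -4.1, -31, 20.1, -23.0, -4.1, -36, 23.0, -26.3, -4.1, -41, 25.8, -29.6, -4.1, -46, 28.7, -32.9, -4.0, -52]
```

Emit:
{"op": "move_arm", "data": {
  "rows": [2.9,-3.3,-1.3,-5,5.7,-6.6,-2.5,-10,8.6,-9.9,-3.7,-15,11.5,-13.2,-4.1,-21,14.4,-16.5,-4.1,-26,17.2,-19.7,-4.1,-31,20.1,-23,-4.1,-36,23,-26.3,-4.1,-41,25.8,-29.6,-4.1,-46,28.7,-32.9,-4,-52],
  "fingers": 0,
  "newtons": 20
}}

```text
clock: 1.35
tcp_pos: [0.379, -0.2406, 0.2498]
orientation: [-2.575, -1.8, 0.0]
contact_force: [1.0, -0.4, 0.3]
grip_width: 0.0001
gripper_force: 0.0
```

Run:
```python
from h import *
o=r.get_obs();print(o['grip_width'],o['joints'])
a=np.r_[o['tcp_pos'],70];b=fing(179,.14,.25)
W=[a+(b-a)*k/6 for k in range(1,7)]+[fing(179,.14,z) for z in(.20,.15,.104,.104)]
rows(W)
```

```text
7.279630521438365e-05 [ 0.7738563   0.0802975  -0.36398022  1.99960711  0.03279932  1.06734497
  0.0448009 ]
t 1.35 tcp [ 0.379  -0.2406  0.2498] yaw 69.9 zaxis [-0. -0. -1.] tips 0.014 F [ 1.  -0.4  0.3]
[2.9, 0.2, -0.0, -3, 5.9, 0.3, -0.0, -6, 8.8, 0.5, -0.0, -10, 11.7, 0.6, -0.0, -13, 14.7, 0.8, -0.0, -16, 17.6, 0.9, -0.0, -19, 17.6, 0.9, 5.0, -19, 17.6, 0.9, 10.0, -19, 17.6, 0.9, 14.6, -19, 17.6, 0.9, 14.6, -19]
```

Emit:
{"op": "move_arm", "data": {
  "rows": [2.9,0.2,0,-3,5.9,0.3,0,-6,8.8,0.5,0,-10,11.7,0.6,0,-13,14.7,0.8,0,-16,17.6,0.9,0,-19,17.6,0.9,5,-19,17.6,0.9,10,-19,17.6,0.9,14.6,-19,17.6,0.9,14.6,-19]
}}

```text
clock: 2.6
tcp_pos: [0.4457, -0.079, 0.1014]
orientation: [-2.239, -2.195, 0.006]
contact_force: [-0.2, 0.9, 0.1]
grip_width: 0.0
gripper_force: 0.0
```

Run:
```python
from h import *
rows([fing(179-p,.14,.104) for p in np.arange(1,11)*3.5])
cv2.imwrite('pics/top1.png',cv2.resize(r.grab_frame('top')[120:300,220:400],None,fx=3,fy=3))
```

```text
t 2.6 tcp [ 0.4457 -0.079   0.1014] yaw 88.8 zaxis [-0.007  0.002 -1.   ] tips 0.014 F [-0.2  0.9  0.1]
[0.9, 0.2, -0.3, 3, 1.8, 0.3, -0.3, 7, 2.6, 0.5, -0.3, 10, 3.4, 0.6, -0.3, 14, 4.3, 0.9, -0.3, 17, 5.1, 1.1, -0.3, 21, 5.9, 1.5, -0.3, 24, 6.6, 1.8, -0.3, 28, 7.4, 2.3, -0.3, 31, 8.1, 2.7, -0.3, 35]
```

View pics/top1.png

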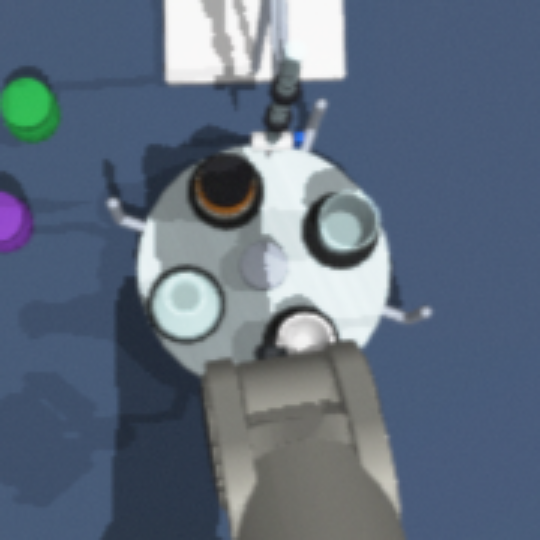

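The carousel and its load haven't moved (flask at crop (186,302)). The arm is in front, hiding the front spoke. I'll push slowly.

Emit:
{"op": "move_arm", "data": {
  "rows": [0.6,0.1,-0.2,3,1.3,0.2,-0.3,5,1.9,0.3,-0.3,8,2.5,0.4,-0.3,10,3.1,0.6,-0.3,12,3.7,0.7,-0.3,15,4.3,0.9,-0.3,17,4.9,1.1,-0.3,20,5.5,1.3,-0.3,22,6.1,1.5,-0.3,25]
}}

```text
clock: 3.9
tcp_pos: [0.4667, -0.0188, 0.1097]
orientation: [2.667, 1.656, 0.006]
contact_force: [0.9, 0.1, 0.2]
grip_width: 0.0001
gripper_force: 0.0
```

Run:
```python
from h import *
o=r.get_obs();d=o['tcp_pos'][:2]-C;p0=np.degrees(np.arctan2(d[1],d[0]));print(p0,np.hypot(*d))
rows([fing(p0-p,.14,.104) for p in np.arange(1,11)*3])
```

```text
152.86997676345047 0.13632253192471927
t 3.9 tcp [ 0.4667 -0.0188  0.1097] yaw 63.7 zaxis [ 0.004 -0.    -1.   ] tips 0.014 F [0.9 0.1 0.2]
[0.7, -0.3, 0.6, 4, 1.5, -0.3, 0.6, 7, 2.2, -0.2, 0.6, 10, 2.9, -0.0, 0.6, 13, 3.6, 0.2, 0.6, 16, 4.3, 0.4, 0.6, 19, 5.0, 0.6, 0.6, 22, 5.7, 0.9, 0.6, 25, 6.3, 1.2, 0.6, 28, 7.0, 1.6, 0.6, 31]
```

Emit:
{"op": "move_arm", "data": {
  "rows": [0.7,-0.2,0.2,3,1.5,-0.2,0.4,6,2.2,-0.1,0.4,9,2.9,0,0.4,12,3.6,0.2,0.4,15,4.3,0.4,0.4,18,5,0.6,0.4,21,5.7,0.9,0.4,24,6.3,1.2,0.4,27,7,1.6,0.4,30]
}}

```text
clock: 5.15
tcp_pos: [0.512, 0.0371, 0.1058]
orientation: [3.007, 0.909, 0.007]
contact_force: [-0.4, 0.1, -0.6]
grip_width: -0.0001
gripper_force: 0.0
```

Run:
```python
from h import *
o=r.get_obs();d=o['tcp_pos'][:2]-C;p0=np.degrees(np.arctan2(d[1],d[0]));print(p0,np.hypot(*d))
rows([fing(p0-p,.14,.104) for p in np.arange(1,11)*2.6])
cv2.imwrite('pics/top2.png',cv2.resize(r.grab_frame('top')[120:300,220:400],None,fx=3,fy=3))
```

```text
122.77103902434344 0.14046896226670624
t 5.15 tcp [0.512  0.0371 0.1058] yaw 33.7 zaxis [ 0.004  0.001 -1.   ] tips 0.014 F [-0.4  0.1 -0.6]
[0.6, 0.1, 0.2, 3, 1.3, 0.1, 0.2, 6, 1.9, 0.2, 0.2, 9, 2.5, 0.3, 0.2, 11, 3.1, 0.5, 0.2, 14, 3.8, 0.6, 0.2, 16, 4.4, 0.8, 0.2, 19, 5.0, 1.0, 0.2, 22, 5.5, 1.3, 0.2, 24, 6.1, 1.6, 0.2, 27]
```

View pics/top2.png

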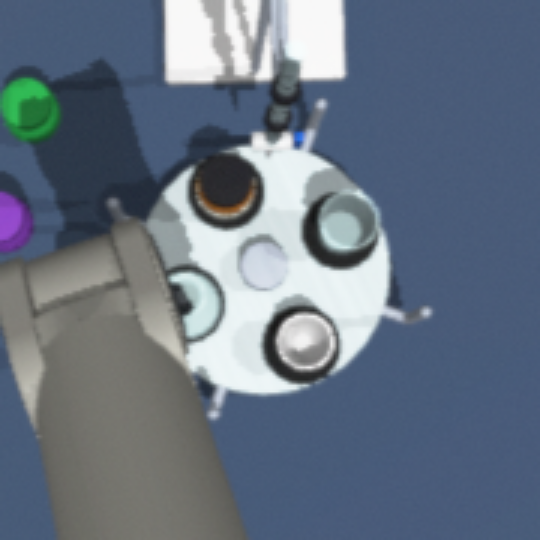

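The carousel hasn't turned: the front spoke is still at crop (215,412) and the vessels are where they were. So the finger passed the spoke without pushing it. I need to find out why before moving again.

Run:
```python
from h import *
a=r.grab_frame('scene');cv2.imwrite('pics/scene2_raw.png',a);w=r.grab_frame('wrist');cv2.imwrite('pics/wrist2_raw.png',w)
a=cv2.resize(a[110:290,190:350],(400,450),interpolation=cv2.INTER_CUBIC)
b=cv2.resize(w,(400,300));b=cv2.copyMakeBorder(b,0,150,0,0,cv2.BORDER_CONSTANT)
cv2.imwrite('pics/m2.png',np.hstack([a,b]))
def proj(cam,P):
    p=r.camera_params(cam);q=np.linalg.inv(p['world_from_camera'])@np.r_[P,1];return p['fx']*q[0]/q[2]+p['cx'],p['fy']*q[1]/q[2]+p['cy']
t=r.get_obs()['tcp_pos']
for c,s,ox,oy in(('scene',2.5,190,110),('top',3,220,120)):
    for P in(t-[0,0,.014],t+[0,0,.06]):
        u,v=proj(c,P);print(c,u,v,(u-ox)*s,(v-oy)*s)
```

```text
scene 282.4253262930798 197.8337141688128 231.06331573269955 219.584285422032
scene 282.2051037217755 182.7164772589885 230.5127593044388 181.79119314747126
top 262.379433356212 234.4430440953597 127.13830006863606 343.32913228607913
top 260.62578371621333 232.8794341720271 121.87735114864 338.63830251608124
```

View pics/m2.png

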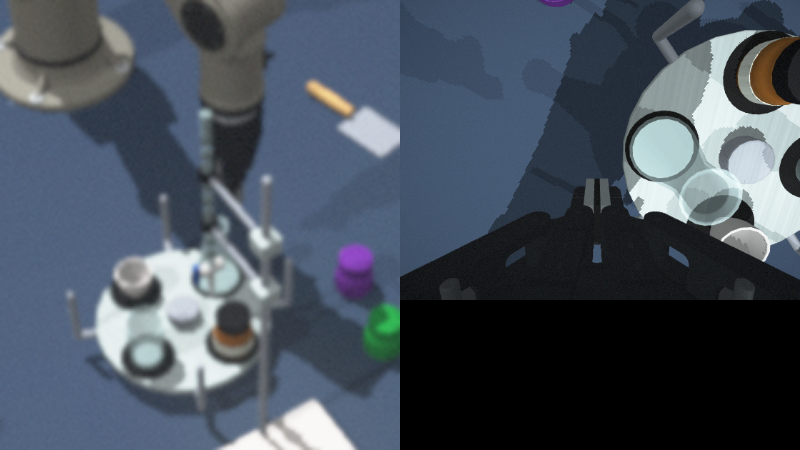

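Run:
```python
from h import *
def proj(cam,P):
    p=r.camera_params(cam);q=np.linalg.inv(p['world_from_camera'])@np.r_[P,1];return np.array([p['fx']*q[0]/q[2]+p['cx'],p['fy']*q[1]/q[2]+p['cy']])
o=r.get_obs();t=o['tcp_pos'];print(t,o['contact_force'],o['moment'],o['tau'])
print('cam',np.round(r.camera_params('wrist')['world_from_camera'],3).tolist())
w=lambda q:(q/1.4+[400,0]).round(0)
print('tip',w(proj('wrist',t-[0,0,.014])),'tcp',w(proj('wrist',t)))
for a in(72,162):print('spoke',a,w(proj('wrist',fing(a,.14,.125)[:3])),w(proj('wrist',fing(a,.14,.04)[:3])))
print('hub',w(proj('wrist',np.r_[C,.061])),'mouth',w(proj('wrist',fing(117,.078,.147)[:3])),'base',w(proj('wrist',fing(117,.078,.042)[:3])))
im=[cv2.imread('pics/top0.png')]
```

```text
[0.51157824 0.03706292 0.10513326] [0.88779259 0.00612927 0.61343056] [ 0.02791694 -0.0047249   0.02273724] [-3.10376398e-01 -4.52897036e+01 -2.63303451e+00 -2.21395862e+01
 -1.64701551e-02 -4.50400903e-02 -1.81464264e-01]
cam [[0.556, -0.801, -0.221, 0.568], [-0.831, -0.536, -0.15, 0.075], [0.001, 0.267, -0.964, 0.269], [0.0, 0.0, 0.0, 1.0]]
tip [597. 172.] tcp [597. 179.]
spoke 72 [700.   3.] [659.  34.]
spoke 162 [638. 301.] [625. 232.]
hub [753. 163.] mouth [712. 197.] base [662. 147.]
```

Every projection agrees with the calibration, so the spoke and fingertip are where I computed them. I'll lift over, go back behind the front spoke, and push in short steps while watching the force.

Run:
```python
from h import *
rows([fing(122,.14,.14)]+[fing(122-(-p),.14,.17) for p in np.linspace(4,57,7)]+[fing(179,.14,.135),fing(179,.14,.10)])
```

```text
t 5.3 tcp [0.5116 0.0371 0.1051] yaw 33.8 zaxis [ 0.004  0.001 -1.   ] tips 0.014 F [0.9 0.  0.6]
[0.2, 0.1, -3.5, 2, -0.7, 0.1, -6.5, -2, -2.9, 0.3, -6.5, -11, -5.0, 0.9, -6.5, -20, -6.9, 1.8, -6.5, -29, -8.7, 3.0, -6.5, -37, -10.3, 4.4, -6.5, -46, -11.7, 6.1, -6.5, -55, -11.7, 6.1, -3.0, -55, -11.7, 6.1, 0.5, -55]
```

Emit:
{"op": "move_arm", "data": {
  "rows": [0,0,-3.5,0,-0.7,0.1,-6.5,-2,-2.9,0.3,-6.5,-11,-5,0.9,-6.5,-20,-6.9,1.8,-6.5,-29,-8.7,3,-6.5,-37,-10.3,4.4,-6.5,-46,-11.7,6.1,-6.5,-55,-11.7,6.1,-3,-55,-11.7,6.1,0.5,-55]
}}

```text
clock: 6.55
tcp_pos: [0.4473, -0.0802, 0.0986]
orientation: [2.244, 2.195, 0.003]
contact_force: [-0.7, -0.7, -0.4]
grip_width: -0.0001
gripper_force: 0.0
```

Emit:
{"op": "move_arm", "data": {
  "rows": [0.3,0,0,1,0.6,0,0,2,0.9,0,0,3,1.2,0.1,0,4]
}}

```text
clock: 7.05
tcp_pos: [0.4485, -0.0672, 0.0989]
orientation: [2.321, 2.115, 0.002]
contact_force: [-0.7, -0.7, 0.0]
grip_width: 0.0001
gripper_force: 0.0
```

Emit:
{"op": "move_arm", "data": {
  "rows": [0.3,0,0,1,0.6,0,0,2,0.9,0,0,3,1.2,0.1,0,4]
}}

```text
clock: 7.55
tcp_pos: [0.4498, -0.0554, 0.0979]
orientation: [-2.394, -2.034, 0.0]
contact_force: [-0.5, 0.0, -0.4]
grip_width: 0.0001
gripper_force: 0.0
```

Run:
```python
from h import *
o=r.get_obs();t=o['tcp_pos'];print(t,o['contact_force'],o['moment'])
rows([fing(160,.14,.104)])
w=r.grab_frame('wrist')
cv2.imwrite('pics/w3.png',w)
```

```text
[ 0.44976945 -0.05535768  0.09786259] [-0.51677605  0.01910493 -0.40146237] [-0.00243383 -0.02799851 -0.03161336]
t 7.55 tcp [ 0.4498 -0.0554  0.0979] yaw 80.7 zaxis [-0. -0. -1.] tips 0.014 F [-0.5  0.  -0.4]
[2.3, 0.3, -0.6, 11]
```

View pics/w3.png

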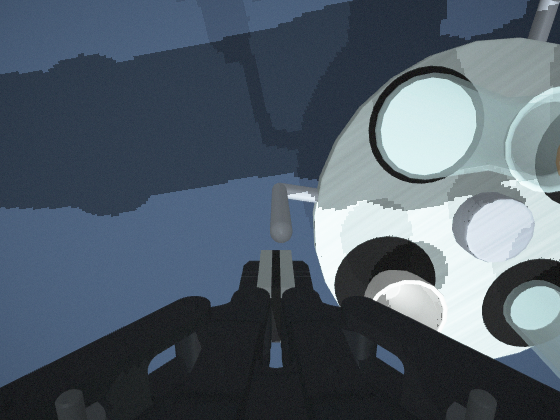

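The wrist view shows the spoke top at (280,230), straight ahead of the fingertips (276,250) and well aligned. I'll carry on in small steps.

Emit:
{"op": "move_arm", "data": {
  "rows": [0.4,0,0,2,0.8,0.1,0,3,1.2,0.1,0,5]
}}

```text
clock: 7.98
tcp_pos: [0.4526, -0.044, 0.0978]
orientation: [-2.481, -1.927, 0.001]
contact_force: [-0.9, -1.8, -0.8]
grip_width: -0.0
gripper_force: 0.7
```

Emit:
{"op": "move_arm", "data": {
  "rows": [0.4,0,0,2,0.8,0.1,0,3,1.2,0.1,0,5]
}}

```text
clock: 8.35
tcp_pos: [0.4566, -0.0324, 0.0978]
orientation: [-2.562, -1.817, 0.001]
contact_force: [-0.7, -1.1, 0.4]
grip_width: -0.0001
gripper_force: 0.7
```

Run:
```python
from h import *
o=r.get_obs();t=o['tcp_pos'];print(t,o['contact_force'],o['moment'])
d=t[:2]-C;print(np.degrees(np.arctan2(d[1],d[0])),np.hypot(*d))
a=r.grab_frame('top');b=cv2.imread('pics/top0.png');s=r.grab_frame('scene')
cv2.imwrite('pics/s4.png',np.hstack([cv2.resize(a[140:290,240:380],(373,400)),cv2.resize(r.grab_frame('wrist'),(427,320)).copy()[:400] if 0 else cv2.copyMakeBorder(cv2.resize(r.grab_frame('wrist'),(427,320)),0,80,0,0,0)]))
```

```text
[ 0.45659071 -0.03244707  0.09779856] [-0.69856488 -1.05598743  0.41495975] [-0.30162302  0.20886269 -0.00884041]
159.72180384142936 0.14009207477456936
```

View pics/s4.png

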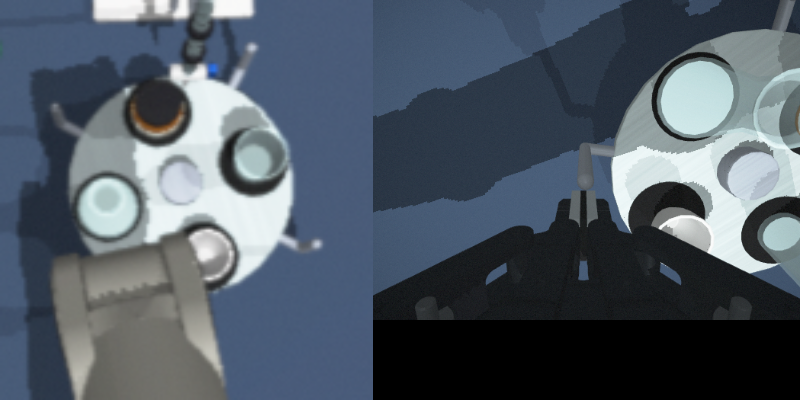

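The spoke is now in contact (about 1 N plus a moment reading) and the carousel is turning. I'll measure the finger-to-spoke offset from the left spoke tip at (57,110) in the left panel, then go on at this speed.

```bash
cat >> h.py <<'E'
def status():
    o=r.get_obs();d=o['tcp_pos'][:2]-C;p=np.degrees(np.arctan2(d[1],d[0]));print('t',o['clock'],'phi',p.round(1),'r',np.hypot(*d).round(4),'F',o['contact_force'].round(1) if hasattr(o['contact_force'],'round') else o['contact_force'],'M',np.round(o['moment'],2));return p
E
python3 - <<'E'
from h import *
for q in((57,110),(315,245),(250,50)):
    p=onz('top',(q[0]+.5)/2.667-.5+240,(q[1]+.5)/2.667-.5+140,.123);d=p-C;print(p,np.hypot(*d),np.degrees(np.arctan2(d[1],d[0])))
p=status();rows([fing(p-k*2,.14,.1) for k in range(1,11)])
E
```

```text
[0.6468477  0.04255821] 0.13685643698413694 64.53270176514026
[ 0.52299796 -0.2045496 ] 0.13960576762191948 -117.74980099419852
[ 0.70931931 -0.14171844] 0.13566541564383325 -26.587256091572705
t 8.5 phi 159.5 r 0.1399 F [-0.2 -0.1 -1. ] M [0.04 0.02 0.02]
t 8.5 tcp [ 0.4569 -0.0321  0.0979] yaw 70.8 zaxis [ 0.  0. -1.] tips 0.014 F [-0.2 -0.1 -1. ]
[0.5, 0.0, -0.2, 3, 1.0, 0.0, -0.2, 5, 1.5, 0.1, -0.2, 7, 1.9, 0.2, -0.2, 9, 2.4, 0.3, -0.2, 11, 2.9, 0.4, -0.2, 13, 3.4, 0.5, -0.2, 15, 3.8, 0.6, -0.2, 17, 4.3, 0.8, -0.2, 19, 4.8, 0.9, -0.2, 21]
```

Emit:
{"op": "move_arm", "data": {
  "rows": [0.5,0,0,2,1,0,0,4,1.5,0.1,0,6,1.9,0.2,0,8,2.4,0.2,0,10,2.9,0.4,0,12,3.4,0.5,0,14,3.8,0.6,0,16,4.3,0.8,0,18,4.8,0.9,0,20]
}}

```text
clock: 9.75
tcp_pos: [0.481, 0.0096, 0.0979]
orientation: [2.839, 1.345, -0.001]
contact_force: [0.4, -1.6, 0.9]
grip_width: 0.0003
gripper_force: 0.8
```

```bash
cat >> h.py <<'E'
def spokes(tag,base):
    "white-ish/grey: angle by bowl/jar colours in the top view"
    a=r.grab_frame('top');cv2.imwrite(f'pics/raw_{tag}.png',a)
    h=cv2.cvtColor(a,cv2.COLOR_BGR2HSV);m=cv2.inRange(h,(3,90,40),(20,255,255));m[:160]=0;m[262:]=0;m[:,:255]=0;m[:,360:]=0
    v,u=np.nonzero(m)
    if len(u)<5: print('jar hidden');return
    p=onz('top',u.mean(),v.mean(),.08);d=p-C;print('jar',len(u),np.hypot(*d).round(4),np.degrees(np.arctan2(d[1],d[0])).round(1))
E
python3 - <<'E'
from h import *
import h
g=r.grab_frame
class Q: pass
im=cv2.imread('pics/top0.png')
r2=r
p=status();rows([fing(p-k*2,.14,.1) for k in range(1,11)])
spokes('5',0)
hh=cv2.cvtColor(im,cv2.COLOR_BGR2HSV);m=cv2.inRange(hh,(3,90,40),(20,255,255));m[:160]=0;m[262:]=0;m[:,:255]=0;m[:,360:]=0
v,u=np.nonzero(m);q=onz('top',u.mean(),v.mean(),.08)-C;print('jar at start',len(u),np.hypot(*q),np.degrees(np.arctan2(q[1],q[0])))
E
```

```text
t 9.75 phi 139.8 r 0.1402 F [ 0.4 -1.6  0.9] M [-0.41  0.05 -0.02]
t 9.75 tcp [0.481  0.0096 0.0979] yaw 50.7 zaxis [-0. -0. -1.] tips 0.014 F [ 0.4 -1.6  0.9]
[0.5, 0.0, -0.2, 3, 1.0, 0.1, -0.2, 5, 1.5, 0.1, -0.2, 7, 1.9, 0.2, -0.2, 9, 2.4, 0.3, -0.2, 11, 2.9, 0.4, -0.2, 13, 3.4, 0.5, -0.2, 15, 3.8, 0.6, -0.2, 17, 4.3, 0.8, -0.2, 19, 4.8, 0.9, -0.2, 21]
jar 66 0.0626 3.3
jar at start 56 0.06517493864151308 35.28752376129335
```

It tracks as expected: finger at 139.8°, so the spoke is at about 134°. I'll repeat the same arc twice.

Emit:
{"op": "move_arm", "data": {
  "rows": [0.5,0,0,2,1,0,0,4,1.5,0.1,0,6,1.9,0.2,0,8,2.4,0.2,0,10,2.9,0.4,0,12,3.4,0.5,0,14,3.8,0.6,0,16,4.3,0.8,0,18,4.8,0.9,0,20]
}}

```text
clock: 11.05
tcp_pos: [0.5187, 0.0413, 0.0979]
orientation: [3.03, 0.829, 0.0]
contact_force: [-1.2, -2.1, 1.1]
grip_width: -0.0
gripper_force: 0.9
```

Run:
```python
from h import *
p=status();spokes('6',0)
```

```text
t 11.05 phi 119.5 r 0.1406 F [-1.2 -2.1  1.1] M [-0.46  0.16 -0.01]
jar 67 0.0617 -19.8
```

Emit:
{"op": "move_arm", "data": {
  "rows": [0.5,0,0,2,1,0,0,4,1.5,0.1,0,6,1.9,0.2,0,8,2.4,0.2,0,10,2.9,0.4,0,12,3.4,0.5,0,14,3.8,0.6,0,16,4.3,0.8,0,18,4.8,0.9,0,20]
}}

```text
clock: 12.35
tcp_pos: [0.5645, 0.058, 0.0979]
orientation: [3.128, 0.29, -0.0]
contact_force: [-1.3, -0.9, 1.2]
grip_width: -0.0002
gripper_force: 0.9
```

Run:
```python
from h import *
p=status();spokes('7',0)
b=np.array([fing(p+1,.141,.103)])[0]
rows([fing(p+2,.14,.12),fing(p+3,.14,.17)]+[fing(p+3+k,.14,.18) for k in range(10,81,10)])
```

```text
t 12.35 phi 99.6 r 0.141 F [-1.3 -0.9  1.2] M [-0.26  0.35 -0.02]
jar 69 0.0636 -44.6
t 12.4 tcp [0.5653 0.0583 0.098 ] yaw 10.5 zaxis [ 0.001  0.    -1.   ] tips 0.014 F [0.8 0.3 0.2]
[-0.6, 0.1, -2.2, -1, -0.8, 0.1, -7.2, -2, -3.2, 0.4, -8.2, -12, -5.6, 1.1, -8.2, -22, -7.7, 2.2, -8.2, -32, -9.7, 3.7, -8.2, -42, -11.3, 5.5, -8.2, -52, -12.7, 7.6, -8.2, -62, -13.6, 9.8, -8.2, -72, -14.2, 12.2, -8.2, -82]
```

Emit:
{"op": "move_arm", "data": {
  "rows": [-0.7,0.1,0,-1,-0.8,0.1,-5,-2,-3.2,0.4,-8.2,-12,-5.6,1.1,-8.2,-22,-7.7,2.2,-8.2,-32,-9.7,3.7,-8.2,-42,-11.3,5.5,-8.2,-52,-12.7,7.6,-8.2,-62,-13.6,9.8,-8.2,-72,-14.2,12.2,-8.2,-82]
}}

```text
clock: 13.65
tcp_pos: [0.4466, -0.0891, 0.18]
orientation: [2.159, 2.281, -0.0]
contact_force: [0.5, 0.7, 0.2]
grip_width: 0.0004
gripper_force: 0.0
```

Run:
```python
from h import *
p=status()
rows([fing(191,.14,.18),fing(200,.14,.18),fing(200,.14,.18),fing(200,.14,.14),fing(200,.14,.099),fing(200,.14,.099)])
a=r.grab_frame('top');cv2.imwrite('pics/raw_8.png',a)
# disc/spokes hints
m=(a.min(2)>150).astype(np.uint8)
```

```text
t 13.65 phi -176.7 r 0.1416 F [0.5 0.7 0.2] M [ 0.02 -0.   -0.02]
t 13.65 tcp [ 0.4466 -0.0891  0.18  ] yaw 93.1 zaxis [ 0.    -0.001 -1.   ] tips 0.014 F [0.5 0.7 0.2]
[-1.9, 0.3, 0.0, -8, -4.0, 0.8, 0.0, -17, -4.0, 0.8, 0.0, -17, -4.0, 0.8, 4.0, -17, -4.0, 0.8, 8.1, -17, -4.0, 0.8, 8.1, -17]
```

Emit:
{"op": "move_arm", "data": {
  "rows": [-1.9,0.3,0,-8,-4,0.8,0,-17,-4,0.8,0,-17,-4,0.8,4,-17,-4,0.8,8.1,-17,-4,0.8,8.1,-17]
}}

```text
clock: 14.45
tcp_pos: [0.4546, -0.1263, 0.0968]
orientation: [-1.806, -2.563, 0.003]
contact_force: [-0.4, 1.0, 0.5]
grip_width: -0.0002
gripper_force: 0.0
```

Run:
```python
from h import *
p=status()%360
rows([fing(p-k*1.8,.14,.099) for k in range(1,11)])
spokes('9',0)
```

```text
t 14.45 phi -161.3 r 0.1409 F [-0.4  1.   0.5] M [0.02 0.04 0.03]
t 14.45 tcp [ 0.4546 -0.1263  0.0968] yaw 109.7 zaxis [-0.006  0.002 -1.   ] tips 0.014 F [-0.4  1.   0.5]
[0.4, 0.1, -0.2, 3, 0.9, 0.1, -0.2, 5, 1.3, 0.2, -0.2, 6, 1.8, 0.2, -0.2, 8, 2.2, 0.3, -0.2, 10, 2.6, 0.4, -0.2, 12, 3.0, 0.5, -0.2, 14, 3.5, 0.6, -0.2, 15, 3.9, 0.7, -0.2, 17, 4.3, 0.8, -0.2, 19]
jar 81 0.0625 -43.1
```

Emit:
{"op": "move_arm", "data": {
  "rows": [0.4,0,0,2,0.9,0.1,0,4,1.3,0.1,0,5,1.8,0.2,0,7,2.2,0.3,0,9,2.6,0.4,0,11,3,0.5,0,13,3.5,0.6,0,14,3.9,0.7,0,16,4.3,0.8,0,18]
}}

```text
clock: 15.75
tcp_pos: [0.4517, -0.0848, 0.1006]
orientation: [2.188, 2.251, 0.003]
contact_force: [0.6, -1.5, 5.6]
grip_width: 0.0007
gripper_force: 2.3
```

Run:
```python
from h import *
p=status()%360
rows([fing(p-k*1.8,.14,.099) for k in range(1,11)])
spokes('10',0)
```

```text
t 15.75 phi -178.4 r 0.1364 F [ 0.6 -1.5  5.6] M [-0.32  0.06  0.02]
t 15.75 tcp [ 0.4517 -0.0848  0.1006] yaw 91.6 zaxis [ 0.003 -0.001 -1.   ] tips 0.014 F [ 0.6 -1.5  5.6]
[0.4, -0.4, 0.2, 2, 0.9, -0.3, 0.2, 4, 1.3, -0.3, 0.2, 5, 1.8, -0.3, 0.2, 7, 2.2, -0.2, 0.2, 9, 2.6, -0.1, 0.2, 11, 3.1, -0.0, 0.2, 13, 3.5, 0.1, 0.2, 14, 3.9, 0.2, 0.2, 16, 4.3, 0.3, 0.2, 18]
jar 66 0.0633 -51.6
```

Emit:
{"op": "move_arm", "data": {
  "rows": [0.4,-0.2,0,2,0.9,-0.3,0,4,1.3,-0.3,0,5,1.8,-0.3,0,7,2.2,-0.2,0,9]
}}

```text
clock: 16.42
tcp_pos: [0.4485, -0.0626, 0.0999]
orientation: [2.357, 2.074, 0.002]
contact_force: [-1.6, -0.9, 6.7]
grip_width: 0.0
gripper_force: 2.8
```

Run:
```python
from h import *
p=status()%360;print(r.get_obs()['joints'])
rows([fing(p-k*1.8,.14,.099) for k in range(1,11)])
spokes('11',0)
```

```text
t 16.425 phi 172.5 r 0.1407 F [-1.6 -0.9  6.7] M [-0.24  0.22  0.05]
[ 0.21820908  0.27993115 -0.24993446  2.1593104   0.10537004  0.71146656
 -0.22979826]
t 16.425 tcp [ 0.4485 -0.0626  0.0999] yaw 82.7 zaxis [ 0.002 -0.    -1.   ] tips 0.014 F [-1.6 -0.9  6.7]
[0.4, 0.1, 0.1, 2, 0.9, 0.1, 0.1, 4, 1.3, 0.1, 0.1, 6, 1.8, 0.2, 0.1, 7, 2.2, 0.2, 0.1, 9, 2.6, 0.3, 0.1, 11, 3.1, 0.4, 0.1, 13, 3.5, 0.5, 0.1, 15, 3.9, 0.6, 0.1, 16, 4.3, 0.8, 0.1, 18]
jar 67 0.0627 -61.4
```

The vertical force of 6.7 N is unexpected, so I'll back off a little and see whether it clears.

Emit:
{"op": "move_arm", "data": {
  "rows": [-0.5,0,0,0,-0.8,0,0,0,-0.8,0,0,0]
}}

```text
clock: 16.85
tcp_pos: [0.4463, -0.0711, 0.0988]
orientation: [-2.358, -2.075, 0.001]
contact_force: [0.7, 1.2, 0.7]
grip_width: 0.0001
gripper_force: 0.0
```

Run:
```python
from h import *
p=status()%360;print(r.get_obs()['tcp_pos'])
w=r.grab_frame('wrist');t=r.grab_frame('top')
cv2.imwrite('pics/raw_w12.png',w);cv2.imwrite('pics/raw_t12.png',t)
spokes('12',0)
a=cv2.resize(w,(440,330));b=cv2.resize(t[140:272,245:389],(360,330),interpolation=cv2.INTER_CUBIC)
cv2.imwrite('pics/m12.png',np.hstack([a,b]))
```

```text
t 16.85 phi 176.0 r 0.1421 F [0.7 1.2 0.7] M [0.07 0.04 0.01]
[ 0.44626628 -0.07108113  0.09875126]
jar 65 0.0645 -63.8
```

View pics/m12.png

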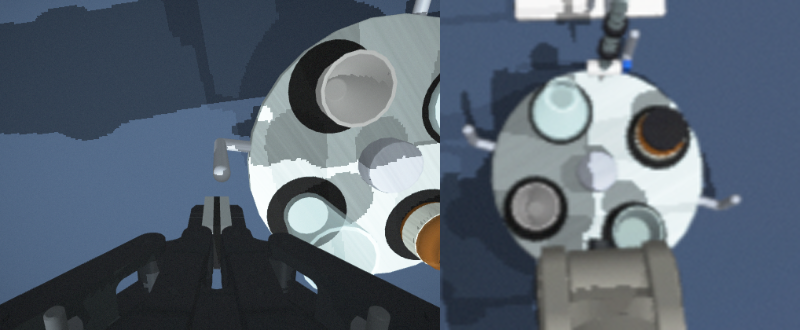

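Backing off cleared the force, and everything is still standing. The flask is at right panel (562,108), near the burette; spoke tips are at (468,130), (632,35) and (737,200). From here I'll measure the spoke angles with a mask on the spoke circle, checked against these pixels.

```bash
cat >> h.py <<'E'
def tips(a,show=True):
    "angles of spoke tops: greyish bright pixels on the circle r=.14 at z=.123, top view"
    p=r.camera_params('top');T=np.array(p['world_from_camera'])
    v,u=np.mgrid[100:320,200:420];D=np.stack([(u-p['cx'])/p['fx'],(v-p['cy'])/p['fy'],np.ones(u.shape)],-1)@T[:3,:3].T
    P=T[:3,3]+D*((.123-T[2,3])/D[...,2:]);d=P[...,:2]-C;R_=np.hypot(d[...,0],d[...,1]);A=np.degrees(np.arctan2(d[...,1],d[...,0]))
    h=cv2.cvtColor(a,cv2.COLOR_BGR2HSV)[100:320,200:420]
    m=((R_>.130)&(R_<.148)&(h[...,1]<75)&(h[...,2]>120)).astype(np.uint8)
    n,L,S,_=cv2.connectedComponentsWithStats(m,connectivity=8)
    out=[(A[L==i].mean().round(1),R_[L==i].mean().round(4),int(S[i,4])) for i in range(1,n) if S[i,4]>=3]
    if show:print('tips',out)
    return out
E
python3 - <<'E'
from h import *
def man(x,y,z):
    p=onz('top',(x-440)/2.5+245,y/2.5+140,z);d=p-C;return np.hypot(*d).round(4),np.degrees(np.arctan2(d[1],d[0])).round(1)
for q in((468,130),(632,36),(737,201)):print(man(*q,.123))
print('flask base',man(562,108,.042),'mouth',man(564,93,.147))
for f in('top0','raw_t12'):tips(cv2.imread(f'pics/{f}.png'))
p=status()
rows([fing(p-k*1.8,.14,.099) for k in range(1,9)])
E
```

```text
(np.float64(0.1384), np.float64(77.5))
(np.float64(0.1349), np.float64(-13.2))
(np.float64(0.1433), np.float64(-104.8))
flask base (np.float64(0.079), np.float64(29.2)) mouth (np.float64(0.0761), np.float64(30.2))
tips [(np.float64(-18.3), np.float64(0.1369), 20), (np.float64(74.0), np.float64(0.1373), 26), (np.float64(-109.6), np.float64(0.1392), 23), (np.float64(162.1), np.float64(0.138), 27)]
tips [(np.float64(-13.8), np.float64(0.1376), 18), (np.float64(78.8), np.float64(0.1372), 31), (np.float64(-105.0), np.float64(0.1392), 23), (np.float64(-150.5), np.float64(0.139), 60), (np.float64(164.6), np.float64(0.1406), 72), (np.float64(168.9), np.float64(0.1314), 3), (np.float64(-160.1), np.float64(0.1309), 3), (np.float64(-163.0), np.float64(0.145), 19)]
t 17.0 phi 175.8 r 0.1418 F [ 0.1  0.5 -1. ] M [0.05 0.01 0.07]
t 17.0 tcp [ 0.4466 -0.0706  0.0988] yaw 82.7 zaxis [-0.  0. -1.] tips 0.014 F [ 0.1  0.5 -1. ]
[0.4, 0.2, -0.0, -1, 0.9, 0.2, -0.0, 1, 1.3, 0.2, -0.0, 2, 1.8, 0.2, -0.0, 4, 2.2, 0.2, -0.0, 6, 2.6, 0.3, -0.0, 8, 3.1, 0.4, -0.0, 10, 3.5, 0.4, -0.0, 11]
```

Emit:
{"op": "move_arm", "data": {
  "rows": [0.4,0,0,0,0.9,0.1,-0.1,1,1.3,0.1,-0.2,3,1.8,0.1,-0.2,5,2.2,0.2,-0.2,7,2.6,0.3,-0.2,9,3.1,0.3,-0.2,11]
}}

```text
clock: 17.88
tcp_pos: [0.454, -0.0402, 0.1012]
orientation: [2.547, 1.838, 0.0]
contact_force: [0.6, -1.7, 1.9]
grip_width: -0.0001
gripper_force: 0.9
```

Run:
```python
from h import *
p=status();a=r.grab_frame('top');cv2.imwrite('pics/raw_13.png',a);tips(a)
rows([fing(p-k*1.6,.14,.1) for k in range(1,9)])
```

```text
t 17.875 phi 163.1 r 0.1401 F [ 0.6 -1.7  1.9] M [-0.42 -0.13 -0.05]
tips [(np.float64(-22.4), np.float64(0.1373), 22), (np.float64(68.3), np.float64(0.1394), 3), (np.float64(-113.6), np.float64(0.1393), 22), (np.float64(139.7), np.float64(0.1411), 50), (np.float64(148.5), np.float64(0.1343), 26), (np.float64(154.9), np.float64(0.1462), 3), (np.float64(93.8), np.float64(0.1375), 47), (np.float64(-170.4), np.float64(0.1394), 72)]
t 17.925 tcp [ 0.4541 -0.0393  0.1012] yaw 71.6 zaxis [ 0.001  0.    -1.   ] tips 0.014 F [ 0.3  0.1 -0.1]
[0.3, 0.0, 0.1, 0, 0.7, 0.0, 0.1, 2, 1.1, 0.0, 0.1, 3, 1.5, 0.1, 0.1, 5, 1.9, 0.1, 0.1, 7, 2.3, 0.2, 0.1, 8, 2.6, 0.2, 0.1, 10, 3.0, 0.3, 0.1, 11]
```

Emit:
{"op": "move_arm", "data": {
  "rows": [0.4,0,0,2,0.8,0,0,3,1.2,0.1,0,5,1.6,0.1,0,7,2,0.2,0,8,2.4,0.3,0,10,2.8,0.3,0,12,3.2,0.4,0,13,3.4,0.5,0,14]
}}

```text
clock: 19.05
tcp_pos: [0.4687, -0.0091, 0.1008]
orientation: [-2.751, -1.517, 0.001]
contact_force: [-2.0, -0.7, 0.9]
grip_width: 0.0001
gripper_force: 1.1
```

Run:
```python
from h import *
p=status();a=r.grab_frame('top');cv2.imwrite('pics/raw_14.png',a);tips(a)
s=r.grab_frame('scene');cv2.imwrite('pics/raw_s14.png',s)
rows([fing(p-k*1,.14,.1) for k in range(1,9)])
```

```text
t 19.05 phi 148.9 r 0.1393 F [-2.  -0.7  0.9] M [-0.08  0.42  0.03]
tips [(np.float64(-36.8), np.float64(0.1376), 20), (np.float64(54.1), np.float64(0.1388), 3), (np.float64(127.7), np.float64(0.1389), 68), (np.float64(-126.8), np.float64(0.1407), 17), (np.float64(171.6), np.float64(0.1386), 82)]
t 19.15 tcp [ 0.4691 -0.0091  0.1008] yaw 57.8 zaxis [ 0.  0. -1.] tips 0.014 F [-0.6 -0.4  0.5]
[0.2, -0.1, 0.1, 0, 0.5, -0.1, 0.1, 1, 0.7, -0.1, 0.1, 2, 1.0, -0.1, 0.1, 3, 1.2, -0.1, 0.1, 4, 1.4, -0.1, 0.1, 5, 1.7, -0.0, 0.1, 6, 1.9, -0.0, 0.1, 7]
```

Emit:
{"op": "move_arm", "data": {
  "rows": [0.3,0,0,1,0.6,0,0,2,0.9,0,0,3,1.2,0,0,4]
}}

```text
clock: 19.65
tcp_pos: [0.4758, 0.0006, 0.101]
orientation: [2.803, 1.418, 0.001]
contact_force: [-0.9, -1.4, 1.8]
grip_width: -0.0001
gripper_force: 1.1
```

Emit:
{"op": "move_arm", "data": {
  "rows": [-0.4,-0.1,0,0,-0.8,-0.1,0,0,-0.8,-0.1,-5,0,-0.8,-0.1,-9,0,-3,5,-10,0,-6,10,-10,0,-9,14,-10,0,-12,18,-10,0,-14,21,-10,0]
}}

```text
clock: 20.78
tcp_pos: [0.5614, -0.2392, 0.2006]
orientation: [2.804, 1.417, -0.001]
contact_force: [0.2, 0.9, -0.1]
grip_width: -0.0002
gripper_force: 0.0
```

Run:
```python
from h import *
p=status();print(r.get_obs()['tcp_pos']);a=r.grab_frame('top');cv2.imwrite('pics/raw_15.png',a)
s=r.grab_frame('scene');cv2.imwrite('pics/raw_s15.png',s)
t0=tips(cv2.imread('pics/top0.png'));tips(a)
```

```text
t 20.775 phi -99.5 r 0.1604 F [ 0.2  0.9 -0.1] M [ 0.   -0.04  0.02]
[ 0.56142377 -0.23922221  0.20056591]
tips [(np.float64(-18.3), np.float64(0.1369), 20), (np.float64(74.0), np.float64(0.1373), 26), (np.float64(-109.6), np.float64(0.1392), 23), (np.float64(162.1), np.float64(0.138), 27)]
tips [(np.float64(-41.1), np.float64(0.1402), 3), (np.float64(49.8), np.float64(0.1365), 24), (np.float64(-132.2), np.float64(0.141), 18), (np.float64(139.7), np.float64(0.1371), 7)]
```

The carousel has turned by 113.0° in all, so the flask is at about 4° and the burette at 3–4.5°. As an independent check I'll fit the pad circles, unaffected by any reading of mine.

Run:
```python
from h import *
def pads(f):
    a=cv2.imread(f)[140:280,240:380];g=cv2.resize(cv2.cvtColor(a,cv2.COLOR_BGR2GRAY),None,fx=4,fy=4,interpolation=cv2.INTER_CUBIC)
    c=cv2.HoughCircles(g,cv2.HOUGH_GRADIENT,1,60,param1=80,param2=14,minRadius=46,maxRadius=56)
    for x,y,R_ in c[0][:8]:
        p=onz('top',*crop((x,y),240,140),.042);d=p-C;rr=np.hypot(*d)
        if .06<rr<.095:print(f[5:-4],p.round(4),rr.round(4),'ang',np.degrees(np.arctan2(d[1],d[0])).round(1),'R',R_)
pads('pics/top0.png');pads('pics/raw_15.png')
```

```text
top0 [ 0.5176 -0.1163] 0.0787 ang -153.4 R 52.0
top0 [ 0.6562 -0.0451] 0.0771 ang 27.7 R 50.5
top0 [ 0.6231 -0.1504] 0.0778 ang -63.2 R 52.0
top0 [ 0.5512 -0.0105] 0.0796 ang 117.6 R 53.2
raw_15 [ 0.5922 -0.1582] 0.0773 ang -86.9 R 51.0
raw_15 [ 0.5819 -0.0036] 0.0777 ang 94.5 R 51.9
raw_15 [ 0.5108 -0.0853] 0.0773 ang -176.8 R 53.2
raw_15 [ 0.6639 -0.078 ] 0.0759 ang 2.3 R 47.7
```

The pads give 3.3° on average against 3–3.5° for the burette line, so the error is about 1 mm at the mouth. The arm is clear of everything.

```bash
python3 -c "
from bench import r
print(r.hand_in())"
```

```text
the job is handed in; nothing more can be done
None
```

I turned the carousel about 113° clockwise and left it still, with the flask's mouth about 1 mm (at most 2 mm) from centred under the burette's tip by my measurements. The last picture I viewed was about 27° before the end and showed everything standing; after that I checked only pad and spoke positions. My first push slid past the spoke without moving it, for a reason I didn't find. The job is handed in, but no verdict came back.

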